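Find the stamped tube rack and send it to the dispatch line

TASK

One of the two upright light grey tube racks carries an inspection stamp (a dark ring with a bar across it) on its underside. Only pushing, never lifting or carrying, tip both racks over towards the robot so that each lies on its long side and its underside can be seen, and leave them lying; only after both are down, push the stamped one sideways along the bench until it lies over the black dispatch line, its middle within 2 cm of the line. Leave the other rack lying clear of the line, and do not disturb the tube block, bottle and beaker.

Things in the scene. Friction and masses are not known exactly. Their poses are not given: they have to be found in the camera images.
- rack_1: one of two identical upright light grey tube racks, closed box-shaped blocks 70 mm deep (x), 120 mm long (y), 130 mm tall (z), about 0.3 kg, loose, shallow holes on top. Origin: centre of the underside; standing, z is up and x points away from the robot within 0.25 rad. One stands left and one right of the dispatch line; which is where changes. 
- rack_2: one of two identical upright light grey tube racks, closed box-shaped blocks 70 mm deep (x), 120 mm long (y), 130 mm tall (z), about 0.3 kg, loose, shallow holes on top. Origin: centre of the underside; standing, z is up and x points away from the robot within 0.25 rad. One stands left and one right of the dispatch line; which is where changes. 
- rack_1_center (a point): centre of rack_1, 65 mm above its underside on its z axis. Pushed near the top of its far long face towards the robot, the rack tips about its near bottom edge and past about 28 degrees falls by itself; it then lies 70 mm high, x axis up, top towards the robot, underside facing away from the robot to the camera across the bench
- rack_2_center (a point): centre of rack_2, 65 mm above its underside on its z axis. Pushed near the top of its far long face towards the robot, the rack tips about its near bottom edge and past about 28 degrees falls by itself; it then lies 70 mm high, x axis up, top towards the robot, underside facing away from the robot to the camera across the bench
- stamp (a point): centre of the inspection stamp, at the centre of the underside of the stamped rack: a dark ink ring 62 mm in outer diameter with a dark bar 104 mm (along y) by 12 mm across it; the other rack's underside is blank. Hidden while the rack stands
- dispatch_line: the dispatch line: a straight strip of black tape flat on the bench (no thickness to speak of), 340 mm long along its x (pointing away from the robot) and 18 mm wide along its y, lying between the two racks. Origin: its middle
- tube_block: bystander: low grey microtube block, 60 mm (x) by 100 mm (y), 42 mm high with its tubes; origin at the centre of its underside, beyond the far end of the line
- amber_bottle: bystander: amber bottle, 60 mm in diameter, 130 mm tall, right of the right-hand rack; origin at the centre of its underside
- beaker: bystander: glass beaker, 70 mm in diameter, 85 mm tall, left of the left-hand rack; origin at the centre of its underside

How it is judged:
On the way, in this order (a step that is already met when the one before it is completed fails the run):
1. one of the racks has been tipped onto its long side, towards the robot (angle between any of rack_1, rack_2's own x axis and vertical below 0.2 rad), for 0.2 s.
2. both racks lie tipped over towards the robot, and neither has yet been pushed to the line (angle between each of rack_1, rack_2's own x axis and vertical below 0.2 rad and (y of rack_1_center in the frame of dispatch_line above 0.09 m or y of rack_1_center in the frame of dispatch_line below -0.09 m) and (y of rack_2_center in the frame of dispatch_line above 0.09 m or y of rack_2_center in the frame of dispatch_line below -0.09 m)), for 0.2 s.
At the end, for the whole second after the job is handed in: Both racks lie on their long side, tipped towards the robot (x axis within 0.2 rad of straight up), at rest; the middle of the stamped rack is within 20 mm of the dispatch line's centre line and between its two ends; the middle of the other rack is more than 75 mm from the line (angle between each of rack_1, rack_2's own x axis and vertical below 0.2 rad and y of rack_1_center in the frame of dispatch_line between -0.02 and 0.02 m and x of rack_1_center in the frame of dispatch_line between -0.17 and 0.17 m and (y of rack_2_center in the frame of dispatch_line above 0.075 m or y of rack_2_center in the frame of dispatch_line below -0.075 m) and linear speed of each of rack_1, rack_2 below 0.02 m/s and angular speed of each of rack_1, rack_2 below 0.15 rad/s); the robot touches nothing.
It fails at once if a rack is lifted off the bench (its centre rises above 95 mm; tipping raises it to 74 mm; or above 60 mm once it lies on its side, where it rests at 35 mm) (height (world z) of any of rack_1_center, rack_2_center above 0.095 m or (angle between rack_1's own x axis and vertical below 0.2 rad and height (world z) of rack_1_center above 0.06 m) or (angle between rack_2's own x axis and vertical below 0.2 rad and height (world z) of rack_2_center above 0.06 m)).
It fails at once if the tube block, bottle or beaker is moved by more than 25 mm or tipped (distance of any of tube_block, amber_bottle, beaker from where it was at the start of the episode above 0.025 m or angle between any of tube_block, amber_bottle, beaker's own z axis and vertical above 0.35 rad).
It also fails if it takes over 67 s, if anything falls off the work surface, if the arm or the gripper's body presses on something with over 40 N, if the wrist force passes 120 N, or if a joint passes its speed limit or range.

ROBOT

A 6-joint arm with a two-finger parallel gripper is mounted at the origin on the work surface. World frame = base frame: x ahead of the robot, y to its left, z up, the work surface at z = 0. Lengths are in m, angles in rad, forces in N, time in s.
With the tool pointing down it reaches from about 0.35 to 0.975 m from the base axis. Payload 4.9 kg.
Tool frame: the origin (TCP) lies at the very end of the fingers, on their centre line; the grasp point (between the pads) lies 19 mm behind it (grasp_offset is the distance from the TCP to the grasp point, in m); x points along the fingers, y is the direction in which the jaws open and shut, and the axes are right-handed (so a half turn about x gives the same grasp; the last joint's range is limited). The gripper opens to 85 mm and grips with 20 to 120 N. Pads are 22 mm wide; open, the fingers measure 114 mm over their backs; the gripper's body (76 mm by 85 mm) begins 54 mm behind the grasp point. The pads swing forward as they close: fully open they stand 13 mm farther back than shut.
Start: joints at [-1.461, 0.053, 1.613, -0, 1.476, -0.119], TCP at [0.142, -0.609, 0.231] pointing down, gripper open.
Joint ranges: [-3.01, 3.01], [-1.01, 2.22], [0.06, 2.58], [-1.02, 4.17], [0.09, 2.62], [-3.14, 3.14]. Speed limits (rad/s): [2.57, 2.57, 3.14, 3.14, 3.14, 3.14].

INTERFACE

Orientations are given as a rotation vector (axis times angle).
In Python, from station import get_obs, get_image, camera_model, finish_job, grasp_offset gives the robot as it stands.
- The arm moves only by the shell command python3 -m crank 'ROWS' [OPENING] [FORCE]. ROWS is JSON, a list that holds one entry, the list of rows, each a list of 4 numbers: the shift along the world's x, y, z in m, then the turn about the world's z in degrees. In form: [[[dx, dy, dz, turn], ...]]. A call has 1 to 5 rows; each row is the pose to reach, as a shift and turn from the pose commanded when the call began; what a row does not reach only later rows make up. A row lasts 1/12 s, in which the tool goes at most 41.7 mm and 7.16 degrees, less where a joint would pass 70% of its speed; a pose out of reach is approached as far as the arm can. A call with a gripper value outside its range is refused whole. OPENING is the opening, from 0 (shut) to 1 (fully open), set as the call begins (- or left out, the last holds). The fingers move at their own pace and stop on an object; FORCE is the grip in N (left out, the last holds). Time passes only in rows, so rows that repeat a pose let the fingers close. It gives the time, the measured TCP pose, the force and the opening at its end, in the units of the state.
- get_obs(): the state, without advancing time (a new reading comes with each control period).
- get_image(name): name is "scene" or "top" or "wrist"; returns (picture, depth): 400x640x3 uint8, red, green, blue; 400x640 float32, m along the optical axis (not along the pixel's ray), 0 where there is no reading.
- camera_model(name): a dict with "fx", "fy", "cx", "cy" (pixels), "xyz" and "attitude" of the camera in the world. Camera axes: x right, y down, z forward; pixel columns grow to the right and rows downward; lengths in m; the calibration is good to about 2 mm. A picture is of the moment at which its call begins: read the wrist's pose just before it. camera_model takes no time and is no camera call; for the wrist camera it gives the pose at the moment of the call.
- finish_job(): hands the job in, once; it reports no verdict.
The state is a dict: "t": time; "q": joint angles; "dq": joint speeds; "effort": joint torques, N m; "tool_pos": TCP position; "tool_rot": TCP orientation; "contact_force": force on the tool from outside, world axes, zero at the start; "wrist_torque": the same for the moment, N m; "opening": finger opening in m.
Only numpy, scipy, OpenCV 4.12 (cv2) and the standard library are available. Lean on these libraries where they do the work, as an engineer would, in place of code of your own. Each camera call takes 0.05 s, during which the arm holds its last target.

## Working session

There is one attempt and no reset: what is moved stays moved. The work goes in short steps, Python scripts to look and compute and a shell command to move; the robot and the scene stay as the last step left them, time stands still between calls to the robot, and variables do not carry over. Pictures are saved under pics/ and viewed, and the job is handed in when it is done.

```bash
mkdir -p pics; ls; python3 - <<'E'
from station import *
import cv2,numpy as np
print(get_obs())
for n in ["scene","top"]:
    im,d=get_image(n); cv2.imwrite(f"pics/{n}0.png",im[:,:,::-1]); np.savez(f"{n}0.npz",im=im,d=d)
    print(n,camera_model(n))
E
```

```text
pics
{'t': 0.0, 'q': array([-1.46100597e+00,  5.33584573e-02,  1.61430159e+00, -2.19594133e-05,
        1.47602407e+00, -1.19016799e-01]), 'dq': array([-0.00147633, -0.00070941,  0.00017243, -0.00019499,  0.00082885,
        0.00167353]), 'effort': array([ 1.40619370e-03, -3.93679941e+01, -3.70179319e+01,  1.13592301e-05,
        7.10420820e-03,  1.25872552e-05]), 'tool_pos': array([ 0.14167421, -0.6080803 ,  0.23005751]), 'tool_rot': array([ 2.10114675,  0.24364845, -2.10117257]), 'contact_force': array([-0.08402408, -0.1219963 ,  0.34187985]), 'wrist_torque': array([0.02088365, 0.03944804, 0.02655948]), 'opening': 0.08528974198824636}
scene {'fx': 404.8534520318627, 'fy': 404.8534520318627, 'cx': 315.7884409340146, 'cy': 205.57977093517755, 'xyz': array([ 1.20438349e+00, -4.89083632e-04,  1.03274694e+00]), 'attitude': array([-1.87459579, -1.93695095,  0.55474703])}
top {'fx': 404.9211236486186, 'fy': 404.9211236486186, 'cx': 319.93571937094634, 'cy': 199.19795865970858, 'xyz': array([ 0.37079239, -0.00631464,  1.16855682]), 'attitude': array([-2.24279622,  1.96895545, -0.20690279])}
```

View pics/scene0.png

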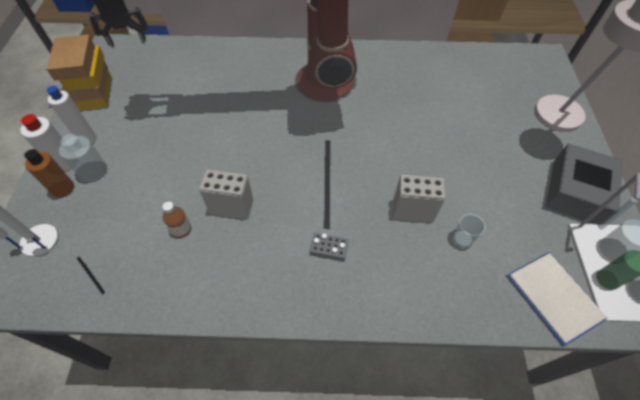

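View pics/top0.png

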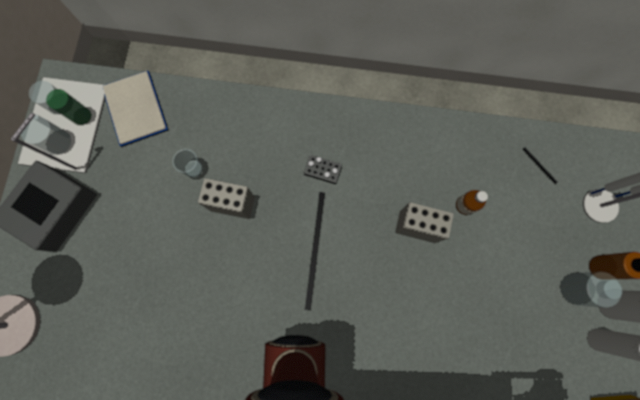

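```bash
cat > h.py <<'E'
import numpy as np,cv2
from station import *
from scipy.spatial.transform import Rotation as R
def cloud(n,d,m=None):
    m=m or camera_model(n)
    v,u=np.indices(d.shape)
    P=np.stack([(u-m['cx'])/m['fx']*d,(v-m['cy'])/m['fy']*d,d],-1)
    return P@R.from_rotvec(m['attitude']).as_matrix().T+m['xyz']
def rects(P,d,lo,hi,reg=None,minpix=60):
    z=P[...,2]; mk=((d>0)&(z>lo)&(z<hi)).astype(np.uint8)
    mk=cv2.morphologyEx(mk,cv2.MORPH_OPEN,np.ones((3,3),np.uint8))
    n,l,s,c=cv2.connectedComponentsWithStats(mk)
    for i in range(1,n):
        if s[i,4]<minpix: continue
        p=P[l==i]
        (cx,cy),(w,h),a=cv2.minAreaRect((p[:,:2]*1000).astype(np.float32))
        print("pix",c[i].round(),"n",s[i,4],"ctr",round(cx,1),round(cy,1),"wh",round(w,1),round(h,1),"a",round(a,1),"z",np.median(p[:,2]).round(4))
E
python3 - <<'E'
from h import *
f=np.load("top0.npz"); P=cloud("top",f['d'])
for lo,hi in [(.115,.145),(.06,.1),(.03,.05)]:
    print(lo,hi); rects(P,f['d'],lo,hi)
im=f['im'].astype(int)
mk=((im.max(-1)<50)&(abs(P[...,2])<.01)).astype(np.uint8)
n,l,s,c=cv2.connectedComponentsWithStats(mk)
for i in range(1,n):
    if s[i,4]>100:
        p=P[l==i]; print("dark",c[i],s[i],cv2.minAreaRect((p[:,:2]*1000).astype(np.float32)))
E
```

```text
0.115 0.145
pix [ 58. 100.] n 436 ctr 768.7 770.6 wh 61.2 58.6 a 69.5 z 0.1313
pix [223. 195.] n 1201 ctr 563.8 272.5 wh 119.3 70.8 a 85.7 z 0.1282
pix [616. 185.] n 76 ctr 725.6 -755.9 wh 23.9 11.7 a 19.7 z 0.131
pix [481. 197.] n 92 ctr 647.2 -404.9 wh 25.7 24.7 a 1.5 z 0.1282
pix [427. 221.] n 1234 ctr 566.0 -268.7 wh 118.8 68.4 a 82.8 z 0.1277
pix [628. 265.] n 448 ctr 518.0 -783.5 wh 44.9 67.6 a 86.7 z 0.1365
pix [599. 290.] n 617 ctr 447.9 -720.6 wh 84.6 72.5 a 0.5 z 0.119
pix [633. 305.] n 243 ctr 419.3 -800.1 wh 29.3 74.8 a 87.4 z 0.1287
pix [622. 345.] n 185 ctr 321.0 -768.4 wh 25.1 57.4 a 82.5 z 0.1292
0.06 0.1
pix [40. 93.] n 439 ctr 800.1 855.1 wh 65.0 69.6 a 78.7 z 0.0919
pix [ 74. 111.] n 189 ctr 760.9 754.9 wh 29.5 59.2 a 62.8 z 0.0806
pix [ 50. 141.] n 205 ctr 657.7 798.3 wh 21.1 65.9 a 46.8 z 0.0799
pix [178. 157.] n 141 ctr 661.2 426.6 wh 28.5 66.6 a 70.8 z 0.079
pix [ 39. 205.] n 4590 ctr 479.0 780.3 wh 163.1 201.3 a 67.1 z 0.0901
pix [193. 168.] n 68 ctr 639.6 382.4 wh 13.0 47.4 a 59.2 z 0.0769
pix [471. 202.] n 270 ctr 645.8 -398.5 wh 59.0 48.2 a 25.7 z 0.0851
pi
[... 375 characters left out ...]
90.9 wh 14.6 51.1 a 62.4 z 0.0387
pix [ 68. 222.] n 284 ctr 448.4 708.5 wh 6.5 195.2 a 67.2 z 0.0399
pix [569. 288.] n 108 ctr 446.9 -691.4 wh 70.1 21.0 a 4.4 z 0.0402
pix [596. 341.] n 76 ctr 316.1 -761.5 wh 42.3 9.5 a 5.9 z 0.0392
dark [ 79.17073171 212.54634146] [ 56 176  43  75 205] ((479.90570068359375, 709.1287231445312), (220.0314178466797, 93.40743255615234), 5.896810054779053)
dark [314.73640167 249.20711297] [306 193  18 116 478] ((465.079345703125, 14.794076919555664), (333.149169921875, 13.125875473022461), 0.8534013032913208)
dark [321.49677419 360.23225806] [286 334  59  66 155] ((166.9245147705078, -43.237648010253906), (226.72337341308594, 71.760986328125), 45.89149856567383)
```

Scene: the racks' tops are at scene pixels (225,195) and (418,198). The line runs down column 327, the tube block is at (328,247), the bottle at (175,220) and the beaker at (468,232). Measured tops are about 119x70 mm at z 0.128, which fits the sizes given.

```bash
python3 - <<'E'
from h import *
print(R.from_rotvec(get_obs()['tool_rot']).as_matrix().round(3))
E
python3 -m crank '[[[0.04,0,0.01,0],[0.08,0,0.02,0],[0.12,0,0.02,0],[0.16,0,0.02,0],[0.2,0.0,0.02,0]]]'
```

```text
[[-0.     0.227 -0.974]
 [ 0.002 -0.974 -0.227]
 [-1.    -0.002 -0.   ]]
t: 0.52
tool_pos: [0.3434, -0.6083, 0.2511]
tool_rot: [2.1, 0.241, -2.101]
contact_force: [-0.2, -1.2, -0.8]
opening: 0.0853
```

```bash
python3 -m crank '[[[0.028,0.029,0,-4],[0.056,0.058,0,-8],[0.084,0.087,0,-12],[0.112,0.116,0,-16],[0.14,0.145,0,-20]]]'
python3 -m crank '[[[0.028,0.029,0,0],[0.056,0.058,0,0],[0.084,0.087,0,0],[0.112,0.116,0,0],[0.14,0.145,0,0]]]'
python3 -m crank '[[[0.02,0.02,0,0],[0.038,0.04,0,0],[0.038,0.04,-0.03,0],[0.038,0.04,-0.03,0],[0.038,0.04,-0.03,0]]]'
```

```text
t: 0.93
tool_pos: [0.4827, -0.4619, 0.2506]
tool_rot: [-2.156, 0.133, 2.158]
contact_force: [1.3, -1.0, 0.2]
opening: 0.0853
t: 1.35
tool_pos: [0.6226, -0.3168, 0.2506]
tool_rot: [-2.158, 0.129, 2.16]
contact_force: [1.3, -0.8, 0.7]
opening: 0.0855
t: 1.77
tool_pos: [0.6582, -0.2777, 0.2178]
tool_rot: [-2.152, 0.127, 2.165]
contact_force: [-0.1, -0.0, -0.6]
opening: 0.0851
```

```bash
python3 - <<'E'
from h import *
M=R.from_rotvec(get_obs()['tool_rot']).as_matrix();print(np.degrees(np.arctan2(M[1,1],M[0,1]))+180)
for n in ["top","scene"]:
    im,d=get_image(n); cv2.imwrite(f"pics/{n}1.png",im[:,:,::-1])
E
```

```text
83.13110461490814
```

View pics/scene1.png

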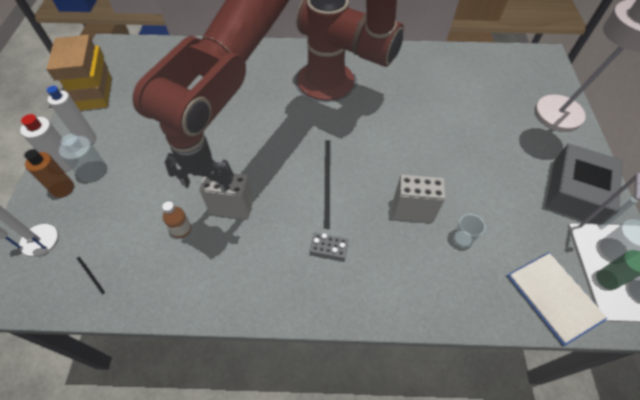

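```bash
python3 -m crank '[[[0,0,-0.04,0],[0,0,-0.08,0],[0,0,-0.113,0],[0,0,-0.113,0]]]'
python3 -m crank '[[[-0.01,0.001,0,0],[-0.02,0.0025,0,0],[-0.03,0.004,0,0],[-0.038,0.005,0,0],[-0.046,0.006,0,0]]]'
```

```text
t: 2.2
tool_pos: [0.6549, -0.2775, 0.1002]
tool_rot: [-2.143, 0.126, 2.169]
contact_force: [-1.5, 0.4, -1.8]
opening: 0.0852
t: 2.62
tool_pos: [0.6143, -0.2739, 0.1115]
tool_rot: [-2.164, 0.133, 2.156]
contact_force: [-0.5, 0.4, 0.2]
opening: 0.0855
```

```bash
python3 -m crank '[[[-0.008,0.001,0,0],[-0.016,0.002,0,0],[-0.024,0.003,0,0],[-0.032,0.004,0,0],[-0.032,0.004,0,0]]]'
python3 - <<'E'
from h import *
for n in ["scene","top"]:
    im,d=get_image(n); cv2.imwrite(f"pics/{n}2.png",im[:,:,::-1])
    if n=='scene': rects(cloud(n,d),d,.105,.16)
E
```

```text
t: 3.03
tool_pos: [0.5888, -0.2709, 0.1196]
tool_rot: [-2.184, 0.137, 2.139]
contact_force: [8.2, 3.1, 20.2]
opening: 0.0853
pix [83. 71.] n 864 ctr 118.2 -793.0 wh 102.4 202.1 a 66.9 z 0.1353
pix [325.  60.] n 474 ctr 39.3 -3.7 wh 130.1 64.3 a 86.8 z 0.1319
pix [583.  86.] n 87 ctr 154.9 833.2 wh 18.2 16.3 a 49.9 z 0.1313
pix [ 70. 115.] n 302 ctr 334.1 -779.0 wh 31.7 58.4 a 41.1 z 0.1329
pix [ 63. 145.] n 1142 ctr 439.1 -766.6 wh 170.9 88.8 a 70.8 z 0.1236
pix [ 41. 165.] n 548 ctr 524.2 -796.8 wh 65.0 68.0 a 34.6 z 0.1369
pix [222. 185.] n 509 ctr 575.5 -273.0 wh 121.1 49.1 a 83.4 z 0.1298
pix [421. 189.] n 1133 ctr 565.5 270.1 wh 119.9 73.8 a 86.6 z 0.1285
pix [604. 205.] n 62 ctr 609.6 743.8 wh 9.7 9.5 a 52.2 z 0.132
pix [168. 208.] n 118 ctr 651.5 -405.8 wh 26.1 25.3 a 1.6 z 0.1281
pix [631. 231.] n 432 ctr 673.8 801.4 wh 46.3 81.0 a 70.8 z 0.112
pix [ 20. 229.] n 168 ctr 733.6 -759.1 wh 15.7 24.1 a 62.8 z 0.1343
pix [604. 224.] n 70 ctr 675.6 714.6 wh 13.7 9.9 a 40.9 z 0.1408
pix [630. 262.] n 473 ctr 769.0 758.5 wh 43.0 61.1 a 83.5 z 0.1306
```

View pics/scene2.png

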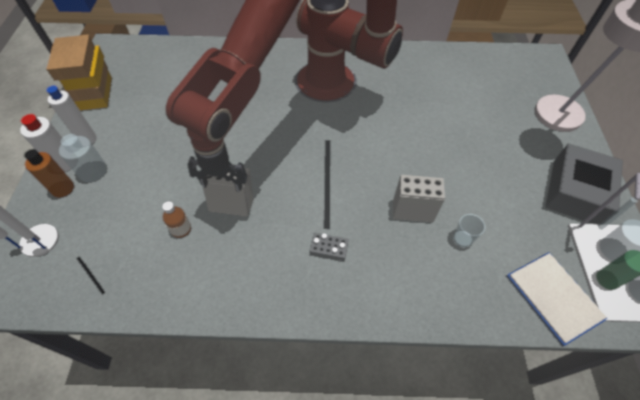

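The gripper is riding on the rack top (force +20 N in z, TCP raised). The open finger tips sit higher than the TCP, so I'll raise, back off and come in lower.

```bash
python3 -m crank '[[[0,0,0.02,0],[0.0,0,0.05,0],[0.035,-0.004,0.05,0],[0.07,-0.009,0.05,0],[0.08,-0.01,0.05,0]]]'
python3 -m crank '[[[0,0,-0.02,0],[0,0,-0.05,0],[0,0,-0.079,0],[0,0,-0.079,0],[0,0,-0.079,0]]]'
python3 - <<'E'
from h import *
for n in ["scene","top"]:
    im,d=get_image(n); cv2.imwrite(f"pics/{n}3.png",im[:,:,::-1])
    rects(cloud(n,d)[:,150:460],d[:,150:460],.08,.16)
print(get_obs()['tool_pos'])
E
```

```text
t: 3.55
tool_pos: [0.6651, -0.2796, 0.1607]
tool_rot: [-2.166, 0.132, 2.155]
contact_force: [-0.3, 0.3, 0.5]
opening: 0.0857
t: 3.97
tool_pos: [0.6602, -0.2781, 0.0776]
tool_rot: [-2.154, 0.128, 2.163]
contact_force: [-0.7, -0.3, -0.7]
opening: 0.0853
pix [175.  63.] n 695 ctr 36.6 -1.9 wh 132.0 68.7 a 89.0 z 0.1193
pix [ 85. 185.] n 669 ctr 594.8 -246.3 wh 123.8 76.7 a 1.0 z 0.1273
pix [270. 191.] n 1391 ctr 566.1 269.8 wh 120.1 72.1 a 85.5 z 0.1267
pix [ 45. 209.] n 147 ctr 657.8 -327.5 wh 46.0 27.1 a 75.6 z 0.1404
pix [ 22. 213.] n 357 ctr 653.9 -403.7 wh 47.2 56.7 a 35.9 z 0.0974
pix [ 85. 214.] n 125 ctr 668.8 -223.2 wh 35.0 24.4 a 85.8 z 0.1416
pix [ 74. 196.] n 1339 ctr 563.7 271.8 wh 119.7 71.1 a 86.0 z 0.1277
[ 0.66277703 -0.27946265  0.08194519]
```

View pics/scene3.png

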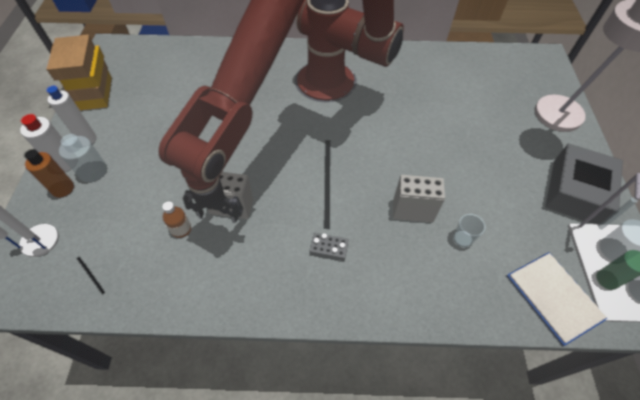

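```bash
python3 -m crank '[[[-0.015,0.002,0.012,0],[-0.03,0.004,0.012,0],[-0.042,0.005,0.012,0],[-0.05,0.006,0.012,0],[-0.058,0.007,0.012,0]]]'
python3 -m crank '[[[-0.008,0.001,0,0],[-0.016,0.002,0,0],[-0.024,0.003,0,0],[-0.032,0.004,0,0]]]'
python3 - <<'E'
from h import *
im,d=get_image("scene"); cv2.imwrite(f"pics/scene4.png",im[120:260,100:400,::-1].repeat(2,0).repeat(2,1))
print(get_obs()['tool_pos'])
E
```

```text
t: 4.48
tool_pos: [0.6052, -0.2727, 0.0948]
tool_rot: [-2.167, 0.133, 2.154]
contact_force: [2.9, 0.0, 1.3]
opening: 0.0854
t: 4.82
tool_pos: [0.5709, -0.2676, 0.0913]
tool_rot: [-2.159, 0.13, 2.16]
contact_force: [0.7, -0.6, 0.7]
opening: 0.0854
[ 0.56945683 -0.26717757  0.09062215]
```

View pics/scene4.png

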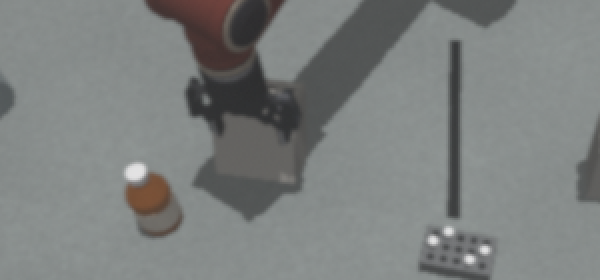

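The rack is tilting about its near edge, and its shadow now opens up under the far side. I'll continue.

```bash
python3 -m crank '[[[-0.01,0.001,0,0],[-0.02,0.002,0,0],[-0.03,0.003,0,0],[-0.03,0.003,0,0]]]'
python3 - <<'E'
from h import *
im,d=get_image("scene"); cv2.imwrite(f"pics/scene5.png",im[120:260,100:400,::-1].repeat(2,0).repeat(2,1))
print(get_obs()['tool_pos'])
E
```

```text
t: 5.2
tool_pos: [0.5396, -0.2642, 0.0906]
tool_rot: [-2.156, 0.13, 2.161]
contact_force: [-0.1, -0.1, -0.6]
opening: 0.0852
[ 0.54055943 -0.26447204  0.09089162]
```

View pics/scene5.png

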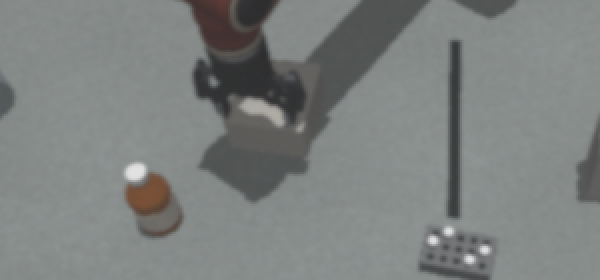

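```bash
python3 -m crank '[[[0.01,0,0.03,0],[0.02,0,0.07,0],[0.02,0.03,0.1,1],[0.04,0.06,0.12,2],[0.05,0.095,0.13,3]]]'
python3 -m crank '[[[0.015,0.035,0,0],[0.03,0.07,0,0],[0.04,0.11,0,0],[0.05,0.15,0,0],[0.06,0.185,0,0]]]'
python3 - <<'E'
from h import *
for n in ["scene","top"]:
    im,d=get_image(n); cv2.imwrite(f"pics/{n}6.png",im[:,:,::-1])
    rects(cloud(n,d)[:,150:520],d[:,150:520],.055,.16)
print(get_obs()['tool_pos'])
E
```

```text
t: 5.67
tool_pos: [0.5945, -0.1703, 0.2265]
tool_rot: [-2.196, 0.079, 2.179]
contact_force: [1.4, -0.3, -0.5]
opening: 0.0855
t: 6.08
tool_pos: [0.6522, 0.0179, 0.2215]
tool_rot: [-2.188, 0.073, 2.186]
contact_force: [0.4, -0.5, 0.4]
opening: 0.0854
pix [176.  78.] n 95 ctr 65.2 6.5 wh 16.5 57.9 a 9.7 z 0.0662
pix [ 86. 168.] n 1497 ctr 467.0 -259.6 wh 120.7 134.9 a 83.1 z 0.0696
pix [270. 194.] n 1622 ctr 566.1 269.9 wh 120.3 72.6 a 86.2 z 0.1245
pix [ 23. 216.] n 490 ctr 654.8 -403.4 wh 49.9 59.3 a 35.2 z 0.0908
pix [321. 226.] n 378 ctr 654.9 403.9 wh 68.3 68.6 a 78.7 z 0.0755
pix [ 30. 157.] n 191 ctr 661.8 417.7 wh 44.7 68.2 a 53.3 z 0.0772
pix [ 43. 168.] n 90 ctr 639.2 385.6 wh 19.4 55.6 a 56.6 z 0.0738
pix [ 75. 197.] n 1437 ctr 563.4 272.4 wh 119.7 70.7 a 85.7 z 0.1274
pix [323. 200.] n 450 ctr 645.7 -400.7 wh 60.3 54.2 a 37.2 z 0.0915
pix [264. 260.] n 2177 ctr 465.9 -257.3 wh 121.4 130.4 a 83.0 z 0.0687
[0.65259944 0.02040069 0.22126937]
```

View pics/scene6.png

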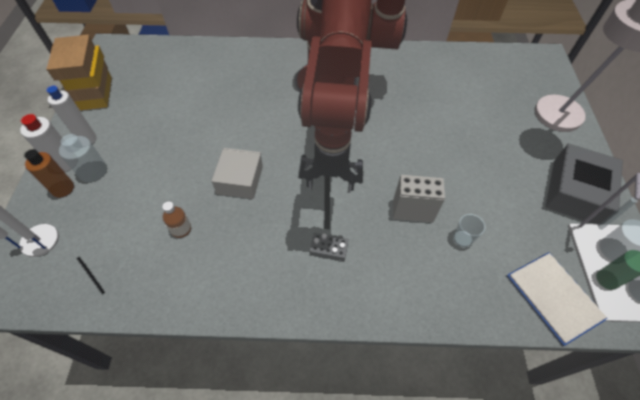

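The right rack lies flat at (0.466,-0.258), z 0.069, and its underside at pixel (233,188) looks blank. Now the left rack.

```bash
python3 -m crank '[[[0,0.04,0.01,0],[0,0.08,0.01,0],[0.0,0.12,0.01,0],[0.005,0.16,0.01,0],[0.01,0.2,0.01,0]]]'
python3 -m crank '[[[0,0.03,0,0],[0,0.045,-0.02,0],[0.0,0.045,-0.06,0],[0.0,0.045,-0.06,0],[0.0,0.045,-0.06,0]]]'
```

```text
t: 6.6
tool_pos: [0.6619, 0.2164, 0.2316]
tool_rot: [-2.187, 0.075, 2.186]
contact_force: [0.7, -0.0, 0.8]
opening: 0.0855
t: 7.02
tool_pos: [0.6598, 0.2592, 0.1676]
tool_rot: [-2.18, 0.077, 2.196]
contact_force: [0.1, 0.6, -0.4]
opening: 0.0857
```

```bash
python3 - <<'E'
from h import *
im,d=get_image("scene"); cv2.imwrite(f"pics/scene7.png",im[100:300,300:520,::-1].repeat(2,0).repeat(2,1))
o=get_obs();M=R.from_rotvec(o['tool_rot']).as_matrix();print(np.degrees(np.arctan2(M[1,1],M[0,1]))+180,o['tool_pos'])
E
```

```text
86.06125181498545 [0.66151649 0.25932182 0.17072119]
```

View pics/scene7.png

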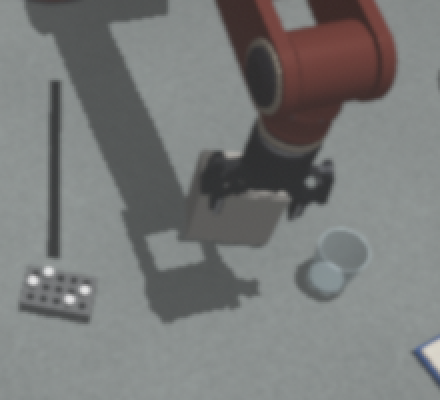

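```bash
python3 -m crank '[[[0,0.008,-0.04,0],[0,0.008,-0.076,0],[0,0.008,-0.076,0],[-0.02,0.009,-0.076,0],[-0.04,0.01,-0.076,0]]]'
python3 -m crank '[[[-0.008,0.001,0,0],[-0.016,0.001,0,0],[-0.024,0.002,0,0],[-0.032,0.002,0,0],[-0.04,0.003,0,0]]]'
python3 -m crank '[[[-0.008,0.001,0,0],[-0.018,0.001,0,0],[-0.03,0.002,0,0],[-0.04,0.002,0,0],[-0.04,0.002,0,0]]]'
```

```text
t: 7.48
tool_pos: [0.6235, 0.2695, 0.0983]
tool_rot: [-2.189, 0.076, 2.182]
contact_force: [0.1, 0.1, 0.0]
opening: 0.0854
t: 7.9
tool_pos: [0.5823, 0.2733, 0.0968]
tool_rot: [-2.189, 0.074, 2.184]
contact_force: [0.5, -0.2, 1.2]
opening: 0.0853
t: 8.32
tool_pos: [0.539, 0.2753, 0.0942]
tool_rot: [-2.184, 0.074, 2.191]
contact_force: [-0.0, -0.4, -0.3]
opening: 0.0853
```

```bash
python3 - <<'E'
from h import *
im,d=get_image("scene"); cv2.imwrite(f"pics/scene8.png",im[100:300,300:520,::-1].repeat(2,0).repeat(2,1))
print(get_obs()['tool_pos'])
E
```

```text
[0.54022256 0.27528256 0.09457473]
```

View pics/scene8.png

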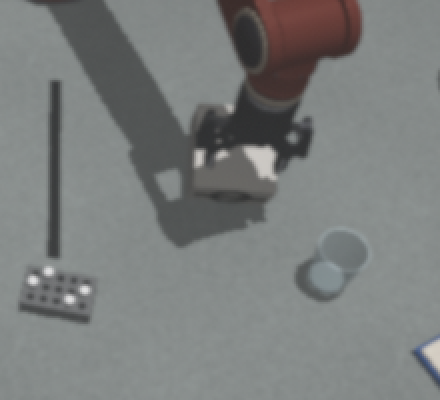

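```bash
python3 -m crank '[[[0.01,0,0.03,0],[0.01,0,0.07,0],[0.01,0.03,0.11,0],[0.01,0.07,0.13,0],[0.0,0.11,0.14,0]]]'
python3 - <<'E'
from h import *
for n in ["scene","top"]:
    im,d=get_image(n); cv2.imwrite(f"pics/{n}9.png",im[:,:,::-1])
    rects(cloud(n,d)[:,150:520],d[:,150:520],.055,.16)
o=get_obs();print(o['tool_pos'],o['q'])
E
```

```text
t: 8.78
tool_pos: [0.5467, 0.3759, 0.2372]
tool_rot: [-2.191, 0.074, 2.176]
contact_force: [0.4, -0.1, 0.1]
opening: 0.0853
pix [175.  66.] n 933 ctr 36.6 -1.0 wh 133.3 72.3 a 89.5 z 0.1046
pix [ 86. 168.] n 1490 ctr 468.3 -259.8 wh 120.6 135.5 a 83.1 z 0.0696
pix [266. 170.] n 1506 ctr 458.8 278.0 wh 121.3 138.1 a 85.4 z 0.0699
pix [ 23. 216.] n 491 ctr 655.3 -403.6 wh 50.8 60.2 a 35.2 z 0.0909
pix [321. 226.] n 378 ctr 655.5 404.4 wh 66.2 68.8 a 69.0 z 0.0749
pix [ 30. 157.] n 186 ctr 661.3 419.1 wh 39.7 68.6 a 59.0 z 0.0766
pix [ 42. 168.] n 86 ctr 639.5 386.4 wh 19.2 55.7 a 55.7 z 0.0739
pix [323. 200.] n 455 ctr 645.6 -400.4 wh 60.4 53.8 a 35.5 z 0.0908
pix [ 68. 237.] n 2116 ctr 457.9 280.3 wh 120.5 129.8 a 86.0 z 0.0692
pix [264. 260.] n 2172 ctr 465.7 -257.3 wh 121.1 130.2 a 83.0 z 0.0687
[0.54430508 0.38026037 0.23638624] [4.97028601e-01 1.35351180e-01 1.51625803e+00 1.85639346e-03
 1.48269111e+00 2.13083428e+00]
```

View pics/scene9.png

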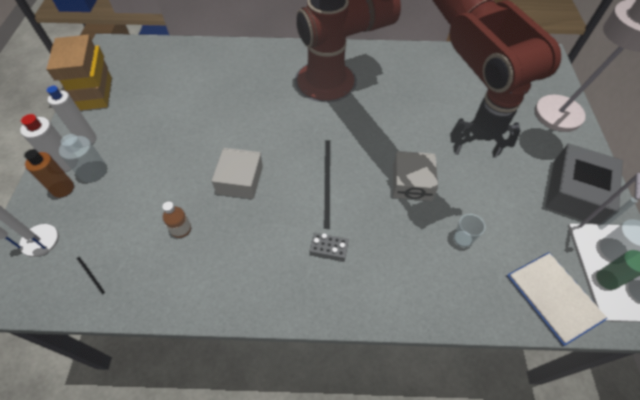

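Both racks are down. The stamp (ring and bar) shows at scene pixel (415,193) on the left rack, whose centre is (0.458, 0.279). I'll turn the jaws along x and get behind its outer end.

```bash
python3 -m crank '[[[-0.02,0.005,0,7],[-0.04,0.01,0,14],[-0.06,0.015,0,21],[-0.08,0.02,0,28],[-0.086,0.025,0,35]]]'
python3 -m crank '[[[0,0,-0.02,7],[0,0,-0.04,14],[0,0,-0.06,21],[0,0,-0.06,28],[0,0,-0.06,35]]]'
python3 -m crank '[[[0,0,0,7],[0,0,0,14],[0,0,0,20],[0,0,0,20]]]'
python3 - <<'E'
from h import *
im,d=get_image("scene"); cv2.imwrite(f"pics/scene10.png",im[:,:,::-1])
o=get_obs();M=R.from_rotvec(o['tool_rot']).as_matrix();print(np.degrees(np.arctan2(M[1,1],M[0,1])),o['tool_pos'],o['q'][5])
E
```

```text
t: 9.3
tool_pos: [0.4557, 0.3998, 0.2311]
tool_rot: [1.908, 0.538, -1.913]
contact_force: [0.5, 0.3, -0.3]
opening: 0.0853
t: 9.72
tool_pos: [0.4567, 0.3986, 0.1687]
tool_rot: [1.5, 0.985, -1.51]
contact_force: [0.4, 0.1, 0.3]
opening: 0.0854
t: 10.05
tool_pos: [0.4579, 0.3994, 0.1711]
tool_rot: [1.257, 1.177, -1.26]
contact_force: [-0.2, 0.2, -0.0]
opening: 0.0855
-4.045201761886803 [0.45786922 0.39945142 0.17125423] 0.6657312666671112
```

View pics/scene10.png

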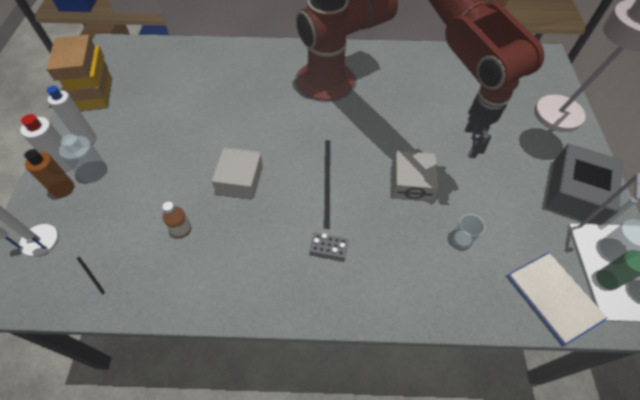

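```bash
python3 -m crank '[[[0,0,-0.04,0],[0,0,-0.08,0],[0,0,-0.12,0],[0,0,-0.14,0],[0,0,-0.14,0]]]'
python3 -m crank '[[[0,-0.015,0,0],[0,-0.03,0,0],[0,-0.04,0,0],[0,-0.05,0,0],[0,-0.06,0,0]]]'
python3 -m crank '[[[0,-0.012,0,0],[0,-0.024,0,0],[0,-0.036,0,0],[0,-0.048,0,0],[0,-0.06,0,0]]]'
python3 - <<'E'
from h import *
im,d=get_image("scene"); cv2.imwrite(f"pics/scene11.png",im[:,:,::-1])
rects(cloud("scene",d)[:,150:520],d[:,150:520],.055,.08)
E
```

```text
t: 10.52
tool_pos: [0.4535, 0.3968, 0.0249]
tool_rot: [1.25, 1.177, -1.272]
contact_force: [-1.5, -0.3, -0.5]
opening: 0.0853
t: 10.93
tool_pos: [0.4594, 0.3401, 0.0347]
tool_rot: [1.265, 1.176, -1.255]
contact_force: [0.6, 4.4, 3.6]
opening: 0.0853
t: 11.35
tool_pos: [0.4578, 0.2791, 0.0323]
tool_rot: [1.259, 1.176, -1.259]
contact_force: [1.1, 4.0, 1.8]
opening: 0.0853
pix [175.  75.] n 224 ctr 43.6 1.3 wh 57.5 133.5 a 3.5 z 0.0667
pix [ 86. 168.] n 1509 ctr 468.2 -260.1 wh 121.3 135.4 a 83.6 z 0.0696
pix [242. 170.] n 1498 ctr 457.2 209.5 wh 125.9 136.4 a 86.2 z 0.0698
pix [ 27. 224.] n 116 ctr 668.4 -394.5 wh 21.9 56.6 a 33.8 z 0.0665
pix [323. 221.] n 140 ctr 638.9 414.4 wh 59.9 28.8 a 55.9 z 0.0687
pix [315. 235.] n 89 ctr 676.4 389.6 wh 54.2 16.4 a 55.0 z 0.0664
```

View pics/scene11.png

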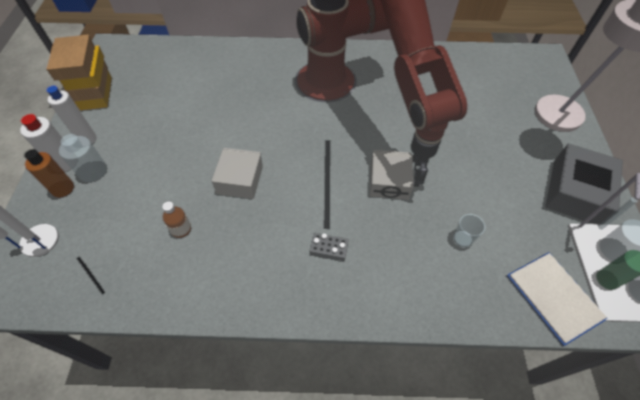

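The rack slides straight with light force: the stamp is now at pixel (391,192) and the rack centre at y about 0.207. I'll keep pushing.

```bash
python3 -m crank '[[[0,-0.012,0,0],[0,-0.024,0,0],[0,-0.036,0,0],[0,-0.048,0,0],[0,-0.06,0,0]]]'
python3 -m crank '[[[0,-0.012,0,0],[0,-0.024,0,0],[0,-0.036,0,0],[0,-0.048,0,0],[0,-0.06,0,0]]]'
python3 -m crank '[[[0,-0.01,0,0],[0,-0.02,0,0],[0,-0.03,0,0],[0,-0.038,0,0],[0,-0.045,0,0]]]'
python3 - <<'E'
from h import *
for n in ["scene","top"]:
    im,d=get_image(n); cv2.imwrite(f"pics/{n}12.png",im[:,:,::-1])
    rects(cloud(n,d)[:,150:520],d[:,150:520],.055,.08)
print(get_obs()['tool_pos'])
E
```

```text
t: 11.82
tool_pos: [0.4573, 0.2187, 0.0316]
tool_rot: [1.258, 1.177, -1.26]
contact_force: [0.0, 1.4, 0.3]
opening: 0.0857
t: 12.23
tool_pos: [0.4576, 0.1589, 0.032]
tool_rot: [1.259, 1.176, -1.259]
contact_force: [0.3, 2.1, -0.6]
opening: 0.0853
t: 12.65
tool_pos: [0.4578, 0.1143, 0.0322]
tool_rot: [1.259, 1.176, -1.259]
contact_force: [0.1, 1.5, 0.0]
opening: 0.0852
pix [175.  75.] n 217 ctr 47.9 -3.9 wh 130.0 53.7 a 86.5 z 0.068
pix [ 86. 168.] n 1492 ctr 467.2 -259.6 wh 121.5 134.7 a 83.2 z 0.0696
pix [186. 168.] n 1429 ctr 457.2 41.9 wh 119.7 136.6 a 86.1 z 0.0698
pix [ 28. 224.] n 119 ctr 667.0 -395.9 wh 23.1 57.7 a 34.3 z 0.0671
pix [326. 223.] n 102 ctr 641.7 424.4 wh 51.0 17.2 a 35.1 z 0.0683
pix [314. 235.] n 89 ctr 675.7 387.8 wh 53.4 15.6 a 54.3 z 0.0664
pix [ 30. 157.] n 94 ctr 668.3 423.5 wh 21.0 55.4 a 47.7 z 0.0675
pix [315. 205.] n 79 ctr 631.0 -386.1 wh 47.4 12.6 a 44.0 z 0.0685
pix [160. 250.] n 1479 ctr 455.6 28.2 wh 88.3 130.2 a 86.3 z 0.069
pix [264. 260.] n 2175 ctr 465.8 -256.8 wh 121.0 130.3 a 83.1 z 0.0689
[0.45796808 0.11408275 0.03224027]
```

View pics/scene12.png

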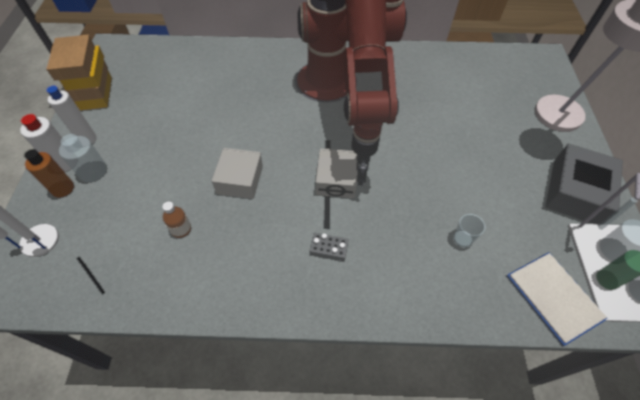

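```bash
python3 -m crank '[[[0,-0.008,0,0],[0,-0.016,0,0],[0,-0.023,0,0],[0,-0.028,0,0],[0,-0.028,0,0]]]'
python3 -m crank '[[[0,0.015,0,0],[0,0.04,0,0],[0,0.07,0.02,0],[0.0,0.1,0.06,0],[0.0,0.14,0.1,0]]]'
python3 - <<'E'
from h import *
for n in ["scene","top"]:
    im,d=get_image(n); cv2.imwrite(f"pics/{n}13.png",im[:,:,::-1])
    P=cloud(n,d); rects(P[:,150:520],d[:,150:520],.055,.08)
    mk=((im.max(-1)<60)&(abs(P[...,2])<.015)&(abs(P[...,1])<.06)&(P[...,0]>.25)&(P[...,0]<.65)).astype(np.uint8)
    k,l,s,c=cv2.connectedComponentsWithStats(mk)
    for i in range(1,k):
        if s[i,4]>20: p=P[l==i]; print("dark",c[i].round(),s[i,4],p.mean(0).round(4),p[:,0].min(),p[:,0].max())
print(get_obs()['tool_pos'])
E
```

```text
t: 13.17
tool_pos: [0.458, 0.0861, 0.0322]
tool_rot: [1.259, 1.175, -1.26]
contact_force: [-0.5, 0.4, -0.4]
opening: 0.0856
t: 13.58
tool_pos: [0.4568, 0.2114, 0.1155]
tool_rot: [1.257, 1.176, -1.262]
contact_force: [0.3, -0.5, 0.2]
opening: 0.0858
pix [175.  75.] n 210 ctr 42.5 1.1 wh 55.6 133.4 a 3.4 z 0.0674
pix [ 86. 168.] n 1502 ctr 468.0 -259.9 wh 120.7 134.6 a 83.2 z 0.0696
pix [177. 168.] n 1470 ctr 457.4 13.6 wh 119.8 134.7 a 86.2 z 0.0698
pix [ 27. 224.] n 106 ctr 665.4 -395.0 wh 23.4 57.1 a 39.8 z 0.0677
pix [324. 222.] n 143 ctr 639.6 415.5 wh 59.7 26.8 a 53.6 z 0.069
pix [ 29. 157.] n 79 ctr 666.5 428.8 wh 13.8 49.3 a 60.3 z 0.069
pix [316. 206.] n 66 ctr 631.0 -387.0 wh 46.5 12.1 a 44.3 z 0.0672
pix [164. 250.] n 2116 ctr 456.4 16.7 wh 120.2 130.1 a 86.1 z 0.0691
pix [264. 260.] n 2172 ctr 465.8 -257.3 wh 121.2 130.3 a 83.0 z 0.0687
dark [320. 209.] 165 [0.5833 0.0158 0.    ] 0.5343117183270136 0.6332460256256516
dark [310. 292.] 164 [3.427e-01 1.380e-02 1.000e-04] 0.29669874360923465 0.3881416425708418
dark [291. 320.] 29 [ 0.2614  0.0557 -0.0006] 0.250307505324022 0.2770050705819078
[0.4616023  0.21483692 0.12190831]
```

View pics/scene13.png

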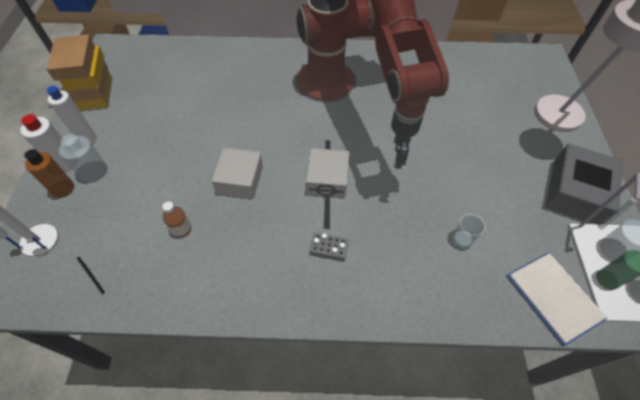

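View pics/top13.png

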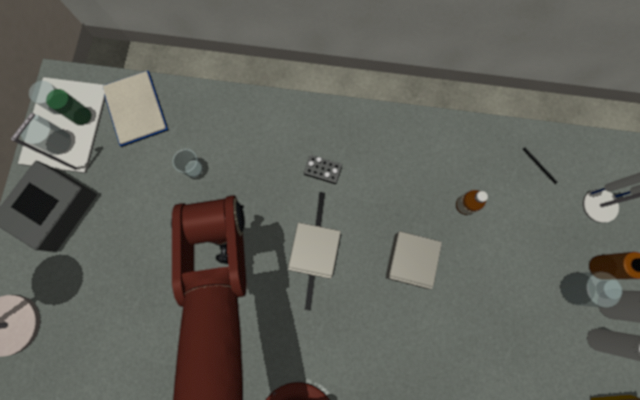

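The rack centre is 2 mm from the line in the top camera: rack y 0.0167, line y 0.0147. Both racks lie flat, the robot is clear, and the bystanders are where they started. Handing in.

```bash
python3 -m crank '[[[0,0.02,0.03,0],[0,0.02,0.05,0],[0,0.02,0.05,0],[0,0.02,0.05,0]]]'
python3 -c "
from station import *
print(finish_job())"
```

```text
t: 14.02
tool_pos: [0.4584, 0.2308, 0.166]
tool_rot: [1.26, 1.175, -1.258]
contact_force: [-0.3, -0.5, -0.1]
opening: 0.0853
the job is handed in; nothing more can be done
None
```

I tipped both racks towards the robot by pushing, first the right one and then the left. The stamp was on the left rack, so I pushed that one sideways onto the dispatch line and handed the job in at about 14 s of the 67 s allowed.

- **Stamped rack:** its middle is about 2 mm from the line's centre in the top camera. The scene camera put it about 1 mm off, against the line position from the top camera. It lies flat, with its top face at about 69 mm.
- **Other rack:** it lies flat with a blank underside, about 0.27 m from the line.
- **Bystanders:** in the last pictures the tube block, bottle and beaker look unmoved. I checked this by eye and, for the bottle and beaker, by rough position.
- **Robot:** it was clear of everything, with contact force below 1 N.

**First tipping attempt:** the gripper came in too high and the fingers pressed on the right rack's top with about 20 N. I backed off, came in about 2 cm lower, and it tipped normally.

**Camera agreement:** the two cameras differed by up to about 3 mm in y, within what the calibration allows.

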